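Open the top half of a split cupboard door

TASK

Open only the top half of the split door on the small plywood cupboard: swing it out until it stands square to the cupboard's front (90 degrees open, give or take 10) and leave it standing there, so that the bearing on the upper shelf can be reached and the leaf stays clear of the pipe threader. The bottom half must stay shut and its bolt must stay shot.

Things in the scene. Friction and masses are not known exactly. Their poses are not given: they have to be found in the camera images.
- top_leaf_handle (a point): Top leaf's pull: upright 12 mm round steel bar, z = 208 to 275 mm, axis 33 mm in front of the leaf's face. Point: on its axis, z = 262 mm, 28 mm below the cupboard's top. Axes turn with the leaf: z up, x from pull to face, y from pull towards hinge side. Hinge axis (vertical) is 38 mm along +x and 90 mm along +y from here. Opens towards robot, then left (clockwise from above).
- top_leaf (a joint): Hinge angle (rad) of the split door's top leaf: 0 shut, grows opening, stop 1.9; may start up to 0.45 ajar. Friction (0.1 N m, about 1 N at the pull) holds it where it is left; no catch. Cupboard: fixed plywood box on the bench, 130 mm wide, 90 deep, 290 high, front roughly to the robot. Leaves 106 mm wide, 10 thick, hung at their left edge (seen from the robot); top leaf z = 152 to 278 mm.
- bottom_leaf (a joint): Hinge angle (rad) of the bottom leaf: 0 shut, grows opening. It hangs below the top leaf, z = 12 to 148 mm, with a like pull right below the other (bar z = 78 to 138 mm), which is not to be used. Its bolt holds it shut with about 0.02 rad of play.
- bottom_bolt (a joint): Barrel bolt on the bottom leaf's face, z = 31 mm, near its right edge: level steel rod of 8 mm diameter with a small knob, shot to the right into a staple on the cupboard. Travel in m: 0 fully shot, 0.022 drawn back to the left.

How it is judged:
By the outcome, as a careful person would: the job done as asked, in the order asked, and still so for the second after the job is handed in, with the robot touching nothing.
It also fails if it takes over 32 s, if anything falls off the work surface, if the arm or the gripper's body presses on something with over 40 N, if the wrist force passes 120 N, or if a joint passes its speed limit or range.

ROBOT

A 6-joint arm with a two-finger parallel gripper is mounted at the origin on the work surface; the furniture and walls round the work are solid. World frame = base frame: x ahead of the robot, y to its left, z up, the work surface at z = 0. Lengths are in m, angles in degrees, forces in N, time in s.
With the tool pointing down it reaches from about 0.3 to 0.75 m from the base axis. Payload 8.5 kg.
Tool frame: the origin (TCP) lies at the very end of the fingers, on their centre line; the grasp point (between the pads) lies grasp_offset behind it (grasp_offset is the distance from the TCP to the grasp point, in m); x points along the fingers, z is the direction in which the jaws open and shut, and the axes are right-handed (so a half turn about x gives the same grasp; the last joint's range is limited). The gripper opens to 85 mm and grips with 20 to 120 N. Pads are 22 mm wide; open, the fingers measure 114 mm over their backs; the gripper's body (76 mm by 85 mm) begins 54 mm behind the grasp point. The pads swing forward as they close: fully open they stand 13 mm farther back than shut.
Start: joints at [52.58, 21.807, 74.336, -0, 83.858, -12.336], TCP at [0.233, 0.498, 0.2] pointing down, gripper open.
Joint ranges: [-178.18, 178.18], [-50.72, 133.34], [12.68, 142.11], [-81.47, 261.47], [9.98, 163.14], [-165.26, 165.26]. Speed limits (degrees/s): [136.94, 136.94, 180, 180, 180, 180].

INTERFACE

Orientations are given as a 3x3 rotation matrix whose columns are the frame's x, y, z axes.
In Python, from rig import observe, get_image, close_job, recognise, grasp_offset gives the robot as it stands.
- The arm moves only by the tool drive_tool, never from a script. Its argument "targets" is a list that holds one entry, the list of rows, each a list of 7 numbers: the shift along the tool's x, y, z in units of 50 mm (1.0 is 50 mm), then the turn, a rotation vector about the tool's x, y, z in rad, then the opening, from -1 (shut) to 1 (fully open), so that 0 is half open. A call has 1 to 5 rows; each row shifts and turns the commanded pose from where the row before left it, along the tool's axes as they then stand; what a row does not reach is not made up. A row lasts 1/10 s, in which the tool goes at most 50 mm and 8.59 degrees, less where a joint would pass 70% of its speed; a pose out of reach is approached as far as the arm can. A call is refused whole if a number of a shift passes 1 or a number of a turn 0.15, either way. A call with a gripper value outside its range is refused whole. The fingers move at their own pace and stop on an object; "force" is the grip in N (left out, the last holds). Time passes only in rows, so rows that do not move let the fingers close. It gives the time, the measured TCP pose, the force and the opening at its end, in the units of the state.
- observe(): the state, without advancing time (a new reading comes with each control period).
- get_image(name): name is "scene" or "top"; returns a dict with "image" (480x640x3 uint8, red, green, blue), "fx", "fy", "cx", "cy" (pixels), "rvec" (rotation vector, rad) and "tvec" (3), from world to camera coordinates, as OpenCV has them. Camera axes: x right, y down, z forward; pixel columns grow to the right and rows downward; lengths in m; the calibration is good to about 2 mm. A picture is of the moment at which its call begins. There is no depth.
- close_job(): hands the job in, once; it reports no verdict.
Trained networks look in a picture, given as the dict that the camera call returned (one of the last four; its "shot" number tells which), for a name from the list of things; names that differ only in an ending like _2 or _b are one class to them, and where a whole thing is asked for, a point or a joint stands for the part that bears it (a point fixed in the world has none). Each returns a list of dicts, best first, with "p" (0 to 1); they miss things now and then, are a little off and sometimes report something else, mostly with a low value. They report only what shows in the picture. A call takes as long as a camera call.
- recognise(label, picture): "at" ([column, row] as shares, 0 to 1, of the picture: columns of its width, rows of its height, amid what is visible of it).
The state is a dict: "time_s": time; "q": joint angles; "qvel": joint speeds; "joint_efforts": joint torques, N m; "position": TCP position; "tool_rot": TCP orientation; "ft_force": force on the tool from outside, world axes, zero at the start; "wrist_torque": the same for the moment, N m; "grip_width": finger opening in m.
Only numpy, scipy, OpenCV 4.12 (cv2) and the standard library are available. Lean on these libraries where they do the work, as an engineer would, in place of code of your own. Each camera call takes 0.05 s, during which the arm holds its last target.

## Working session

There is one attempt and no reset: what is moved stays moved. The work goes in short steps, Python scripts to look and compute and a tool call to move; the robot and the scene stay as the last step left them, time stands still between calls to the robot, and variables do not carry over. Pictures are saved under pics/ and viewed, and the job is handed in when it is done.

Besides the shell and the picture viewer there is one more tool, called after "Request:" as a command line: name --argument value ..., lists and objects as JSON in quotes. drive_tool: Moves the arm, as the interface text tells. Its arguments: {"type":"object","properties":{"targets":{"type":"array"},"force":{"type":"number"}},"required":["targets"]}

```bash
mkdir -p pics; python3 - <<'E'
from rig import *
import cv2,json,numpy as np
s=observe();print(s['time_s'],s['position'],s['tool_rot'],s['grip_width'],grasp_offset)
for n in['scene','top']:
    d=get_image(n);cv2.imwrite(f'pics/{n}0.png',d['image'][:,:,::-1])
    print(n,d['fx'],d['fy'],d['cx'],d['cy'],d['rvec'],d['tvec'])
    for l in['top_leaf_handle','top_leaf','bottom_leaf','bottom_bolt']:
        print(l,[(round(r['p'],2),[round(r['at'][0]*640),round(r['at'][1]*480)]) for r in recognise(l,d)[:3]])
print(observe()['time_s'])
E
```

```text
0.0 [0.23296664 0.49785202 0.1988772 ] [[-8.89538562e-04 -9.05697991e-01  4.23922585e-01]
 [-1.22656303e-03  4.23923422e-01  9.05697206e-01]
 [-9.99998852e-01  2.85684819e-04 -1.48799191e-03]] 0.0855620307765954 0.0187
scene 456.1320233894637 456.1320233894637 314.9920617404835 242.26878799143788 [ 1.20759171 -2.50583332  0.75116077] [0.58218243 0.29212887 0.85680055]
top_leaf_handle [(0.82, [328, 243])]
top_leaf [(0.64, [327, 245])]
bottom_leaf [(0.7, [324, 280])]
bottom_bolt []
top 592.2786065880973 592.2786065880973 317.2998491579861 242.1458975181957 [ 1.3829188  -2.46947598  0.62803935] [0.52426079 0.33392616 0.85279166]
top_leaf_handle [(0.73, [313, 233])]
top_leaf [(0.9, [313, 236])]
bottom_leaf [(0.87, [313, 278]), (0.39, [315, 236])]
bottom_bolt []
0.5
```

View pics/scene0.png

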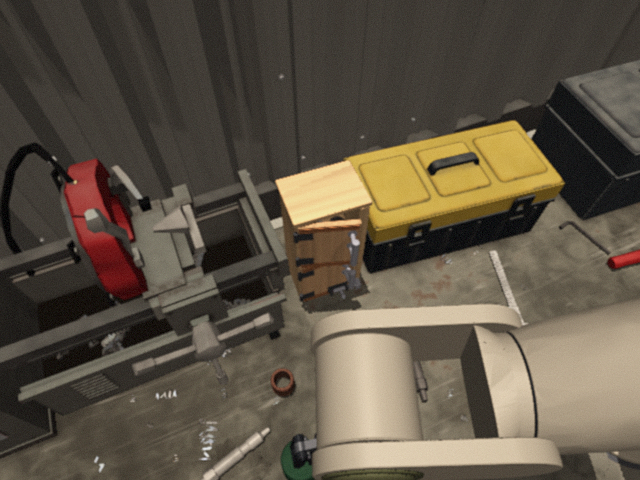

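View pics/top0.png

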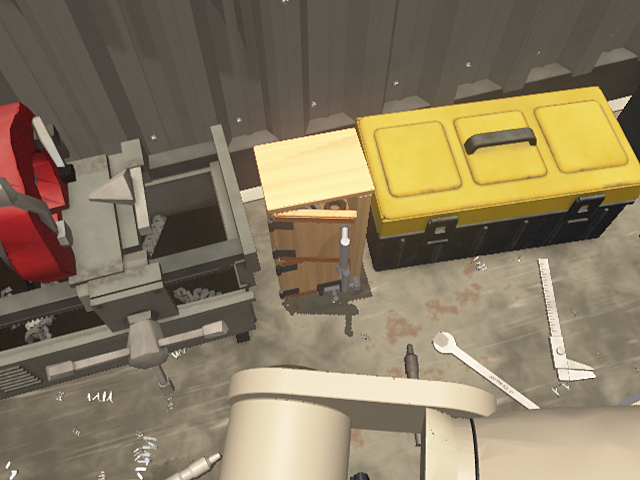

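The scene view shows the cupboard at about (325,235) and its top at (275-370,165-225). The threader is to its left and the toolbox touches its right side. In the top view the top leaf is slightly ajar, with its pull's upper end near (345,230). I'll zoom in next.

```bash
python3 - <<'E'
import cv2
a=cv2.imread('pics/scene0.png')[150:310,260:390];b=cv2.imread('pics/top0.png')[120:310,240:390]
cv2.imwrite('pics/z1.png',cv2.resize(a,None,fx=3.7,fy=3.7,interpolation=cv2.INTER_CUBIC))
cv2.imwrite('pics/z2.png',cv2.resize(b,None,fx=3,fy=3,interpolation=cv2.INTER_CUBIC))
E
```

```text
(no output)
```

View pics/z1.png

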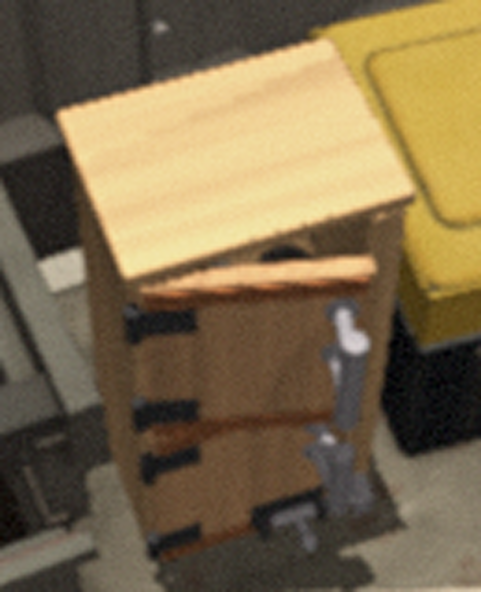

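View pics/z2.png

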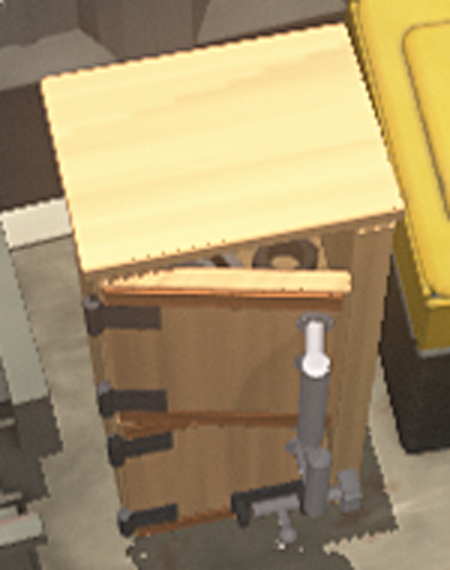

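```bash
cat > h.py <<'E'
import numpy as np,cv2
from scipy.optimize import least_squares
C={'scene':(456.132,314.992,242.269,[1.20759171,-2.50583332,0.75116077],[0.58218243,0.29212887,0.85680055]),
'top':(592.2786,317.29985,242.1459,[1.3829188,-2.46947598,0.62803935],[0.52426079,0.33392616,0.85279166])}
def proj(n,P):
    f,cx,cy,r,t=C[n];K=np.array([[f,0,cx],[0,f,cy],[0,0,1.]])
    return cv2.projectPoints(np.array(P,float).reshape(-1,3),np.array(r),np.array(t),K,None)[0].reshape(-1,2)
def unproj(n,uv,z):
    f,cx,cy,r,t=C[n];R=cv2.Rodrigues(np.array(r))[0];c=-R.T@np.array(t)
    d=R.T@np.array([(uv[0]-cx)/f,(uv[1]-cy)/f,1]);return c+d*(z-c[2])/d[2]
E
python3 - <<'E'
from h import *
cor={'top':[(268.3,210.7),(374,190),(355,128.3),(254.3,146)],'scene':[(294,225.1),(371.4,204),(348.6,160.8),(275.7,180.5)]}
for n in cor:
    P=[unproj(n,u,.29) for u in cor[n]];print(n,np.round(P,4).tolist(),[round(np.linalg.norm(P[i]-P[(i+1)%4]),4) for i in range(4)])
print(unproj('top',(345.3,241),.275),unproj('scene',(356,242.4),.275))
# fit: front-mid (x,y), yaw a: outward normal n=(cos,sin), right dir
def box(p):
    n=np.array([np.cos(p[2]),np.sin(p[2])]); l=np.array([n[1],-n[0]]) # left seen from robot: looking along -n, left = 
    l=np.array([n[1],-n[0]]); 
    m=p[:2]; q=[m+.065*l,m-.065*l,m-.065*l-.09*n,m+.065*l-.09*n]
    return np.array([[*a,.29] for a in q])
P0=np.array([unproj('top',u,.29) for u in cor['top']])
d=P0[0]-P0[3];
s=least_squares(lambda p:np.concatenate([(proj(n,box(p))-cor[n]).ravel() for n in cor]),[*(P0[0]+P0[1])[:2]/2,np.arctan2(d[1],d[0])])
print(s.x,np.degrees(s.x[2]),np.round(s.fun,1));print(box(s.x))
n=np.array([np.cos(s.x[2]),np.sin(s.x[2])]);l=np.array([n[1],-n[0]])
for h in(unproj('top',(345.3,241),.275),unproj('scene',(356,242.4),.275)):
    v=h[:2]-s.x[:2];print('handle left,out',v@l,v@n)
E
```

```text
top [[0.5323, 0.3589, 0.29], [0.4897, 0.2314, 0.29], [0.5842, 0.1979, 0.29], [0.6284, 0.3261, 0.29]] [np.float64(0.1344), np.float64(0.1003), np.float64(0.1356), np.float64(0.1015)]
scene [[0.5332, 0.3598, 0.29], [0.4877, 0.2348, 0.29], [0.5846, 0.2008, 0.29], [0.6279, 0.3277, 0.29]] [np.float64(0.133), np.float64(0.1027), np.float64(0.1341), np.float64(0.1)]
[0.45397381 0.29638251 0.275     ] [0.45330455 0.29719966 0.275     ]
[0.51532471 0.29432405 2.81110813] 161.06463174383705 [ 0.5 -3.5 -3.  -2.1 -1.6  4.3  2.2  3.8  0.8 -2.5 -1.8 -3.   0.7  2.4
  2.7  1.9]
[[0.5364173  0.35580659 0.29      ]
 [0.49423212 0.23284151 0.29      ]
 [0.57936179 0.20363638 0.29      ]
 [0.62154697 0.32660146 0.29      ]]
handle left,out -0.017961376616513376 0.05869888361384441
handle left,out -0.017405629499067713 0.05959709146181543
```

```bash
python3 - <<'E'
from h import *
T=lambda x,y:(x/3+240,y/3+120)
S=lambda x,y:(x/3.7+260,y/3.7+150)
for n,a,b in(('top',T(105,292),T(350,291)),('scene',S(140,300),S(375,278))):
    A=unproj(n,a,.278);B=unproj(n,b,.278);d=A-B;print(n,A,B,np.linalg.norm(d),np.degrees(np.arctan2(d[1],d[0])))
# front line direction
print(np.degrees(np.arctan2(.3589-.2314,.5323-.4897)),np.degrees(np.arctan2(.3598-.2348,.5332-.4877)),np.degrees(np.arctan2(.3261-.1979,.6284-.5842)))
# camera centers
for n in C:
    R=cv2.Rodrigues(np.array(C[n][3]))[0];print(-R.T@np.array(C[n][4]))
E
```

```text
top [0.52644684 0.35364184 0.278     ] [0.4738457 0.2669436 0.278    ] 0.10140741300909224 58.75417413654911
scene [0.52707181 0.35733242 0.278     ] [0.47184822 0.26966855 0.278     ] 0.10360790784797629 57.791248295124284
71.52461661814976 69.99849406334616 70.9771486996528
[0.17537421 0.59370492 0.88042103]
[0.17582921 0.50621098 0.90908977]
```

Request:
drive_tool --targets '[[[-0.7, 0, 0, 0.1, 0, 0, 1], [-0.7, 0, 0, 0.015, 0, 0, 1], [-0.7, 0, 0, 0, 0, 0, 1], [-0.7, 0, 0, 0, 0, 0, 1], [0, 0, 0, 0, 0, 0, 1]]]' --force 40

```text
time_s: 1.0
position: [0.2338, 0.499, 0.3443]
tool_rot: [[0.005, -0.851, 0.525], [0.007, 0.525, 0.851], [-1.0, -0.001, 0.009]]
ft_force: [-0.8, -0.8, 0.3]
grip_width: 0.0856
```

```bash
cat >> h.py <<'E'
from rig import observe
def goto(P,yaw):
    # tool down, tool z at yaw deg
    s=observe();R=np.array(s['tool_rot']);p=np.array(s['position'])
    c,q=np.cos(np.radians(yaw)),np.sin(np.radians(yaw))
    z=np.array([c,q,0]);x=np.array([0,0,-1.]);G=np.c_[x,np.cross(z,x),z]
    print('t',s['time_s'],'p',p.round(4),'F',np.round(s['ft_force'],1),'w',round(s['grip_width'],4),'yaw',np.degrees(np.arctan2(R[1,2],R[0,2])).round(1))
    print('turn',cv2.Rodrigues(R.T@G)[0].ravel().round(3),'shift units',(R.T@(np.array(P)-p)/.05).round(3))
E
python3 -c "
from h import *
goto([.4534,.298,.33],58.3)
H=np.array([.532,.354])
for z in(.27,.3,.35):print(proj('top',[.459,.419,z]),proj('top',[.459+.015,.419+.045,z]))"
```

```text
t 1.0 p [0.2338 0.499  0.3443] F [-0.8 -0.8  0.3] w 0.0856 yaw 58.3
turn [0.001 0.009 0.001] shift units [ 0.281 -5.849 -1.117]
[[255.39610856 287.52402171]] [[215.4782077  295.90956509]]
[[252.94788545 276.66441991]] [[211.43480592 285.29829398]]
[[248.41123109 256.54114782]] [[203.93606841 265.61903852]]
```

```bash
python3 -c "
from h import *
p=unproj('top',(248,338),0);print(p)
for z in(.1,.15,.2):print(z,proj('top',[*p[:2],z]))
for z in(.05,.1,.15,.2):print(z,unproj('top',(255,265),z),unproj('top',(218,128),z),unproj('top',(145,320),z),unproj('top',(130,240),z))
"
```

```text
[0.50695958 0.43479852 0.        ]
0.1 [[240.89480611 314.95390417]]
0.15 [[236.77118409 301.57870431]]
0.2 [[232.18067473 286.68912915]]
0.05 [0.59181436 0.37041913 0.05      ] [0.87533997 0.29345511 0.05      ] [0.59734593 0.56033575 0.05      ] [0.74054012 0.52470349 0.05      ]
0.1 [0.56760355 0.37832237 0.1       ] [0.83462765 0.30583774 0.1       ] [0.57281317 0.55718562 0.1       ] [0.7076733 0.5236272 0.1      ]
0.15 [0.54339274 0.38622561 0.15      ] [0.79391533 0.31822038 0.15      ] [0.54828042 0.5540355  0.15      ] [0.67480649 0.52255092 0.15      ]
0.2 [0.51918194 0.39412885 0.2       ] [0.75320301 0.33060301 0.2       ] [0.52374767 0.55088538 0.2       ] [0.64193967 0.52147463 0.2       ]
```

Request:
drive_tool --targets '[[[0, -0.8, -0.15, 0, 0, 0, 1], [0, -0.8, -0.15, 0, 0, 0, 1], [0, -0.8, -0.15, 0, 0, 0, 1], [0, -0.8, -0.15, 0, 0, 0, 1], [0, -0.8, -0.15, 0, 0, 0, 1]]]'

```text
time_s: 1.5
position: [0.3845, 0.3598, 0.3389]
tool_rot: [[-0.001, -0.851, 0.525], [-0.0, 0.525, 0.851], [-1.0, 0.0, -0.001]]
ft_force: [0.5, 0.4, -0.1]
grip_width: 0.0854
```

Request:
drive_tool --targets '[[[0, -0.8, -0.15, 0, 0, 0, 1], [0, -0.8, -0.15, 0, 0, 0, 1], [0, 0, 0, 0, 0, 0, 1], [0, 0, 0, 0, 0, 0, 1]]]'

```text
time_s: 1.9
position: [0.4442, 0.3059, 0.3387]
tool_rot: [[-0.001, -0.85, 0.526], [-0.0, 0.526, 0.85], [-1.0, 0.001, -0.001]]
ft_force: [-0.7, -0.8, 0.2]
grip_width: 0.0855
```

```bash
python3 - <<'E'
from h import *
from rig import *
goto([.4534,.298,.33],58.3)
d=get_image('top');cv2.imwrite('pics/top1.png',d['image'][:,:,::-1])
d=get_image('scene');cv2.imwrite('pics/scene1.png',d['image'][:,:,::-1])
E
```

```text
t 1.9 p [0.4442 0.3059 0.3387] F [-0.7 -0.8  0.2] w 0.0855 yaw 58.2
turn [-0.001 -0.001 -0.001] shift units [ 0.174 -0.24  -0.037]
```

View pics/top1.png

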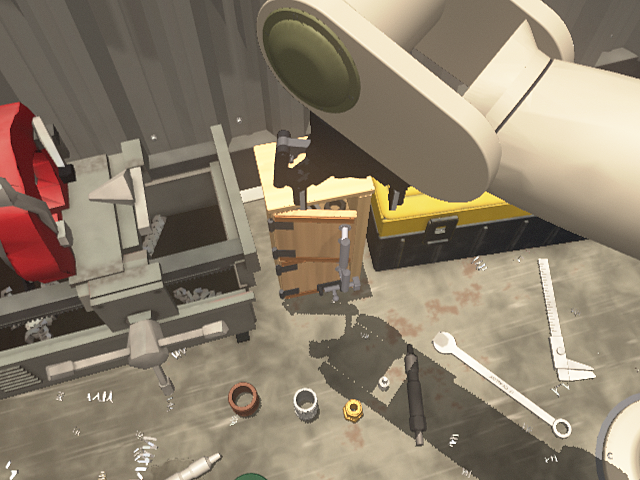

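The arm is over the cupboard and the fingers straddle the pull, whose top end shows near (346,230). I'll centre on it and go down.

Request:
drive_tool --targets '[[[0, -0.24, -0.04, 0, 0, 0, 1], [0.4, 0, 0, 0, 0, 0, 1], [0.4, 0, 0, 0, 0, 0, 1], [0, 0, 0, 0, 0, 0, 1], [0, 0, 0, 0, 0, 0, 1]]]'

```text
time_s: 2.5
position: [0.4531, 0.2986, 0.3002]
tool_rot: [[0.0, -0.851, 0.525], [0.0, 0.525, 0.851], [-1.0, -0.0, 0.0]]
ft_force: [0.9, -0.2, 0.2]
grip_width: 0.0855
```

```bash
python3 - <<'E'
from h import *
from rig import *
goto([.4534,.298,.245],58.3)
for n in('top','scene'):
    d=get_image(n);cv2.imwrite(f'pics/{n}2.png',d['image'][:,:,::-1])
a=cv2.imread('pics/scene2.png')[150:310,240:400];b=cv2.imread('pics/top2.png')[120:310,240:430]
cv2.imwrite('pics/z3.png',np.hstack([cv2.resize(a,(400,400)),cv2.resize(b,(400,400))]))
E
```

```text
t 2.5 p [0.4531 0.2986 0.3002] F [ 0.9 -0.2  0.2] w 0.0855 yaw 58.4
turn [0.001 0.    0.   ] shift units [ 1.103 -0.01  -0.007]
```

View pics/z3.png

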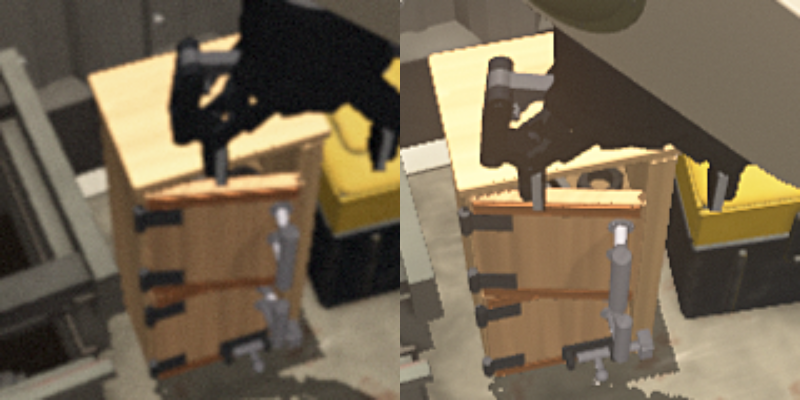

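```bash
python3 - <<'E'
from h import *
z=np.array([.525,.851,0]);p=np.array([.4531,.2986,.313])
k=400/190
for q in(p+.043*z,p-.043*z,p,[.4534,.298,.275],[.4534,.298,.208]):
    u=proj('top',q)[0];print(u.round(1),'crop',(400+(u[0]-240)*k).round(),((u[1]-120)*k).round())
E
python3 - <<'E'
import cv2
b=cv2.imread('pics/top2.png')[170:300,270:400]
cv2.imwrite('pics/z4.png',cv2.resize(b,(590,590),interpolation=cv2.INTER_CUBIC))
E
```

```text
[308.4 226.7] crop 544.0 225.0
[382.4 226.8] crop 700.0 225.0
[345.4 226.7] crop 622.0 225.0
[344.4 242. ] crop 620.0 257.0
[342.4 266.3] crop 616.0 308.0
```

View pics/z4.png

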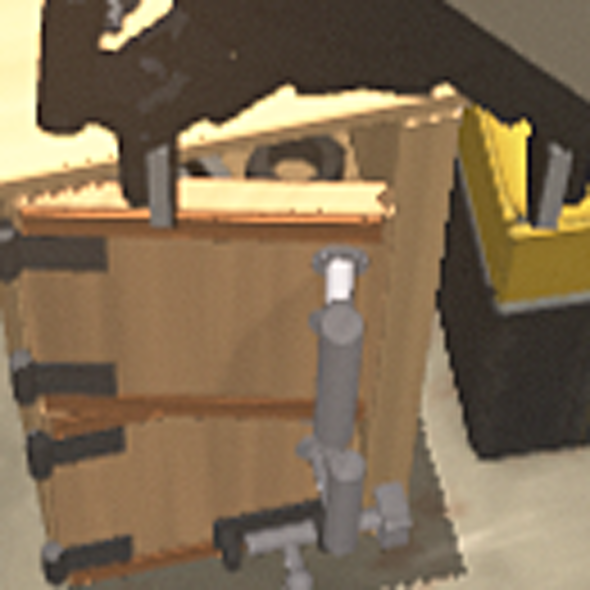

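```bash
python3 - <<'E'
from h import *
z=np.array([.525,.851,0]);f=np.array([-.851,.525,0]);p=np.array([.4531,.2986,.313])
for dz in(0,.013,.025):
  for df in(-.011,0,.011):
    print(dz,df,[proj('top',p+s*.046*z+[0,0,dz]+df*f)[0].round(1).tolist() for s in(1,-1)],[proj('scene',p+s*.046*z+[0,0,dz]+df*f)[0].round(1).tolist() for s in(1,-1)])
b=cv2.imread('pics/scene2.png')[160:260,290:410]
cv2.imwrite('pics/z5.png',cv2.resize(b,None,fx=5,fy=5,interpolation=cv2.INTER_CUBIC))
E
```

```text
0 -0.011 [[306.0, 218.5], [384.5, 218.7]] [[326.1, 226.3], [385.3, 220.4]]
0 0 [[305.9, 226.7], [385.0, 226.8]] [[327.1, 232.2], [386.8, 226.1]]
0 0.011 [[305.7, 234.9], [385.5, 235.1]] [[328.0, 238.2], [388.3, 232.0]]
0.013 -0.011 [[305.8, 212.7], [385.6, 212.9]] [[326.2, 221.3], [386.4, 215.3]]
0.013 0 [[305.7, 221.0], [386.1, 221.1]] [[327.2, 227.2], [387.8, 221.1]]
0.013 0.011 [[305.5, 229.3], [386.7, 229.5]] [[328.2, 233.2], [389.4, 227.0]]
0.025 -0.011 [[305.6, 207.2], [386.7, 207.4]] [[326.3, 216.5], [387.3, 210.4]]
0.025 0 [[305.5, 215.5], [387.2, 215.7]] [[327.3, 222.5], [388.8, 216.3]]
0.025 0.011 [[305.3, 224.0], [387.8, 224.2]] [[328.3, 228.5], [390.4, 222.2]]
```

View pics/z5.png

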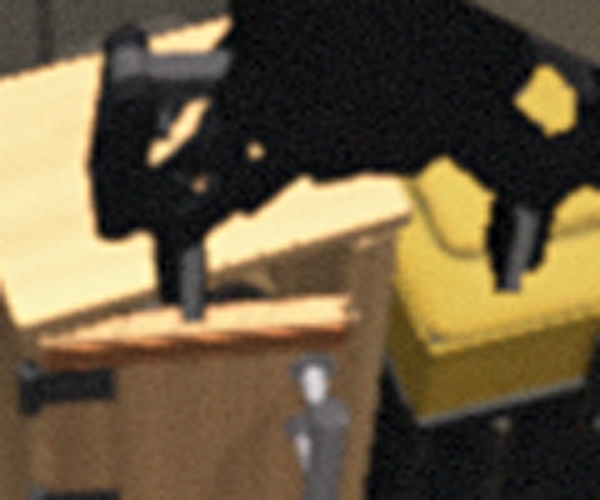

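The fingers line up with the bar, and their open tips sit higher than the TCP, as expected. I'll go down and close.

Request:
drive_tool --targets '[[[0.45, 0.04, 0, 0, 0, 0, 1], [0.45, 0, 0, 0, 0, 0, 1], [0.4, 0, 0, 0, 0, 0, 1], [0, 0, 0, 0, 0, 0, 1], [0, 0, 0, 0, 0, 0, 1]]]' --force 30

```text
time_s: 3.1
position: [0.4518, 0.2997, 0.2358]
tool_rot: [[0.002, -0.851, 0.525], [0.001, 0.525, 0.851], [-1.0, -0.001, 0.001]]
ft_force: [-0.3, -0.6, -0.1]
grip_width: 0.0855
```

Request:
drive_tool --targets '[[[0, 0, 0, 0, 0, 0, 0.3], [0, 0, 0, 0, 0, 0, 0], [0, 0, 0, 0, 0, 0, -0.4], [0, 0, 0, 0, 0, 0, -0.6], [0, 0, 0, 0, 0, 0, -1]]]' --force 30

```text
time_s: 3.6
position: [0.4514, 0.2995, 0.2347]
tool_rot: [[0.0, -0.851, 0.525], [0.0, 0.525, 0.851], [-1.0, -0.0, 0.0]]
ft_force: [-0.3, -0.6, 0.5]
grip_width: 0.0124
```

Request:
drive_tool --targets '[[[0, 0, 0, 0, 0, 0, -1], [0, 0, 0, 0, 0, 0, -1], [0, 0, 0, 0, 0, 0, -1]]]'

```text
time_s: 3.9
position: [0.4512, 0.2993, 0.2347]
tool_rot: [[-0.0, -0.851, 0.525], [-0.0, 0.525, 0.851], [-1.0, -0.0, -0.0]]
ft_force: [-2.7, -1.6, 3.5]
grip_width: 0.0096
```

```bash
python3 - <<'E'
from h import *
from rig import *
goto([.4534,.298,.235],58.3)
for n in('top','scene'):
    d=get_image(n);cv2.imwrite(f'pics/{n}3.png',d['image'][:,:,::-1])
a=cv2.imread('pics/scene3.png')[150:310,240:400];b=cv2.imread('pics/top3.png')[120:310,240:430]
cv2.imwrite('pics/z6.png',np.hstack([cv2.resize(a,(400,400)),cv2.resize(b,(400,400))]))
E
```

```text
t 3.9 p [0.4512 0.2993 0.2347] F [-2.7 -1.6  3.5] w 0.0096 yaw 58.3
turn [ 0. -0.  0.] shift units [-0.005 -0.052  0.   ]
```

View pics/z6.png

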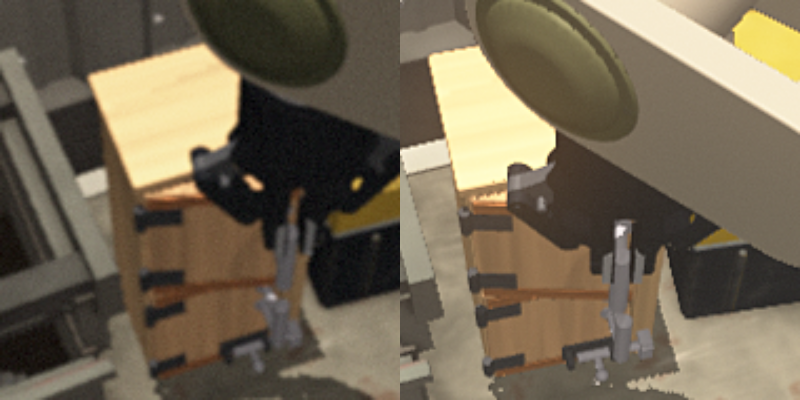

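```bash
python3 - <<'E'
import cv2,numpy as np
b=cv2.imread('pics/top3.png')[190:290,300:400];a=cv2.imread('pics/scene3.png')[210:290,320:400]
cv2.imwrite('pics/z7.png',np.hstack([cv2.resize(x,(400,400),interpolation=cv2.INTER_CUBIC) for x in(a,b)]))
E
```

```text
(no output)
```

View pics/z7.png

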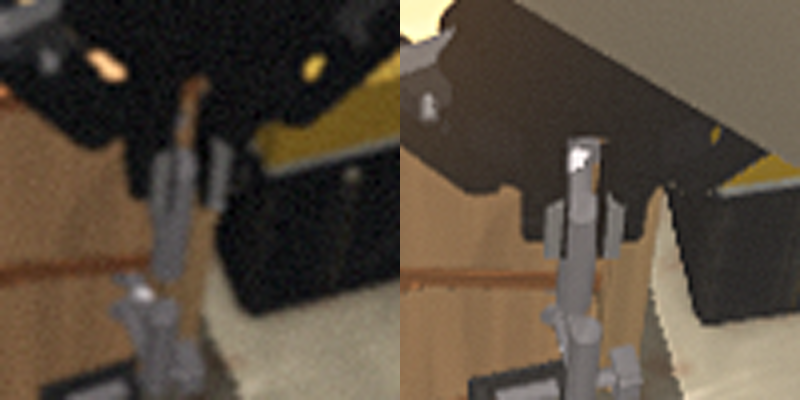

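Request:
drive_tool --targets '[[[0, 0.09, 0.04, 0.05, 0, 0, -1], [0, 0.09, 0.04, 0.05, 0, 0, -1], [0, 0.09, 0.04, 0.05, 0, 0, -1], [0, 0, 0, 0, 0, 0, -1]]]'

```text
time_s: 4.4
position: [0.4444, 0.3128, 0.2347]
tool_rot: [[0.002, -0.763, 0.646], [0.001, 0.646, 0.763], [-1.0, -0.001, 0.003]]
ft_force: [3.4, 1.7, 2.0]
grip_width: 0.01
```

```bash
python3 - <<'E'
from h import *
from rig import *
goto([.4534,.298,.235],58.3)
for n in('top','scene'):
    d=get_image(n);cv2.imwrite(f'pics/{n}4.png',d['image'][:,:,::-1])
a=cv2.imread('pics/scene4.png')[150:310,240:400];b=cv2.imread('pics/top4.png')[120:310,240:430]
cv2.imwrite('pics/z8.png',np.hstack([cv2.resize(a,(400,400)),cv2.resize(b,(400,400))]))
E
```

```text
t 4.4 p [0.4444 0.3128 0.2347] F [3.4 1.7 2. ] w 0.01 yaw 49.7
turn [-0.149  0.002  0.001] shift units [-0.005 -0.33  -0.109]
```

View pics/z8.png

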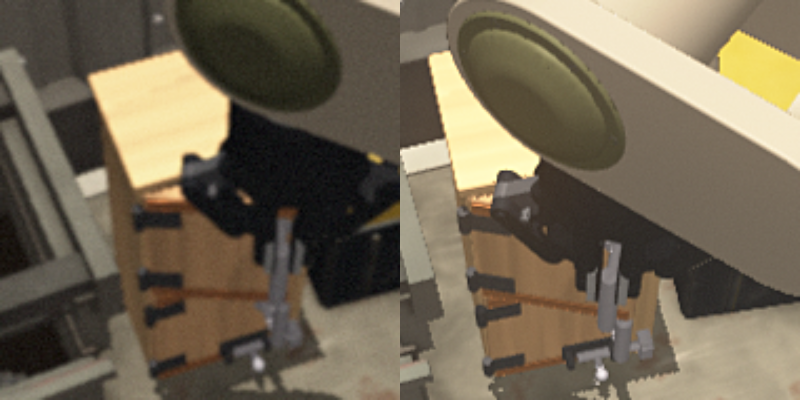

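The leaf follows the gripper at about 4 N, with the upper pull now away from the lower one. I'll carry on along the arc.

Request:
drive_tool --targets '[[[0, 0.175, 0.085, 0.1, 0, 0, -1], [0, 0.175, 0.085, 0.1, 0, 0, -1], [0, 0.175, 0.085, 0.1, 0, 0, -1], [0, 0.175, 0.085, 0.1, 0, 0, -1], [0, 0, 0, 0, 0, 0, -1]]]'

```text
time_s: 5.0
position: [0.4367, 0.3501, 0.2348]
tool_rot: [[0.007, -0.449, 0.893], [0.001, 0.893, 0.449], [-1.0, -0.002, 0.007]]
ft_force: [14.5, 2.0, -1.4]
grip_width: 0.0099
```

```bash
python3 - <<'E'
from h import *
from rig import *
goto([.4594,.4194,.235],-19.1)
for n in('top','scene'):
    d=get_image(n);cv2.imwrite(f'pics/{n}5.png',d['image'][:,:,::-1])
a=cv2.imread('pics/scene5.png')[150:310,200:400];b=cv2.imread('pics/top5.png')[120:310,200:430]
cv2.imwrite('pics/z9.png',np.hstack([cv2.resize(a,(400,320)),cv2.resize(b,(400,330))[:320]]))
E
```

```text
t 5.0 p [0.4367 0.3501 0.2348] F [14.5  2.  -1.4] w 0.0099 yaw 26.7
turn [ 0.799  0.008 -0.001] shift units [1.000e-03 1.035e+00 1.028e+00]
```

View pics/z9.png

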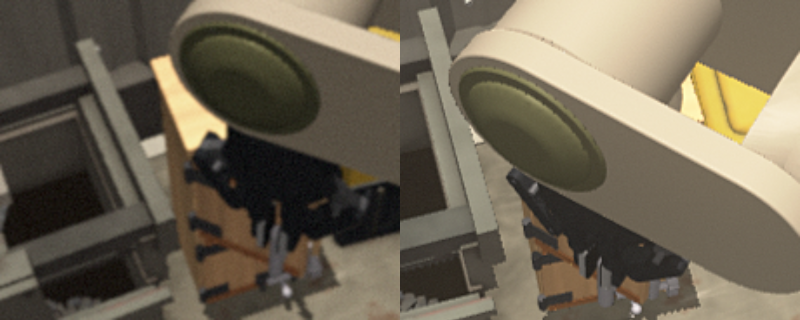

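Request:
drive_tool --targets '[[[0, 0.175, 0.12, 0.1, 0, 0, -1], [0, 0.175, 0.1, 0.1, 0, 0, -1], [0, 0.175, 0.09, 0.1, 0, 0, -1], [0, 0.175, 0.09, 0.1, 0, 0, -1], [0, 0, 0, 0, 0, 0, -1]]]'

```text
time_s: 5.6
position: [0.4441, 0.3887, 0.2347]
tool_rot: [[0.005, -0.065, 0.998], [-0.001, 0.998, 0.065], [-1.0, -0.001, 0.005]]
ft_force: [9.8, -2.8, 1.5]
grip_width: 0.01
```

```bash
python3 - <<'E'
from h import *
from rig import *
goto([.4594,.4194,.235],-19.1)
for n in('top','scene'):
    d=get_image(n);cv2.imwrite(f'pics/{n}6.png',d['image'][:,:,::-1])
a=cv2.imread('pics/scene6.png')[150:310,200:400];b=cv2.imread('pics/top6.png')[120:310,200:430]
cv2.imwrite('pics/z10.png',np.hstack([cv2.resize(a,(400,320)),cv2.resize(b,(400,330))[:320]]))
E
```

```text
t 5.6 p [0.4441 0.3887 0.2347] F [ 9.8 -2.8  1.5] w 0.01 yaw 3.7
turn [ 0.399  0.005 -0.   ] shift units [-0.004  0.594  0.346]
```

View pics/z10.png

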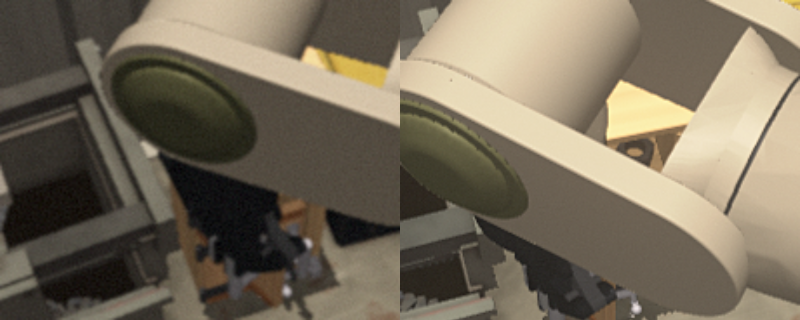

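Request:
drive_tool --targets '[[[0, 0.175, 0.12, 0.1, 0, 0, -1], [0, 0.175, 0.1, 0.1, 0, 0, -1], [0, 0.175, 0.09, 0.1, 0, 0, -1], [0, 0.175, 0.09, 0.1, 0, 0, -1], [0, 0, 0, 0, 0, 0, -1]]]'

```text
time_s: 6.2
position: [0.466, 0.4216, 0.2348]
tool_rot: [[0.003, 0.329, 0.944], [-0.001, 0.944, -0.329], [-1.0, -0.0, 0.003]]
ft_force: [5.8, -3.1, 3.8]
grip_width: 0.0099
```

```bash
python3 - <<'E'
from h import *
from rig import *
goto([.4594,.4194,.235],-19.1)
for n in('top','scene'):
    d=get_image(n);cv2.imwrite(f'pics/{n}7.png',d['image'][:,:,::-1])
a=cv2.imread('pics/scene7.png');b=cv2.imread('pics/top7.png')
cv2.imwrite('pics/z11.png',np.hstack([cv2.resize(a,(400,300)),cv2.resize(b,(400,300))]))
E
```

```text
t 6.2 p [0.466  0.4216 0.2348] F [ 5.8 -3.1  3.8] w 0.0099 yaw -19.2
turn [-0.001  0.003  0.   ] shift units [-0.005 -0.085 -0.109]
```

View pics/z11.png

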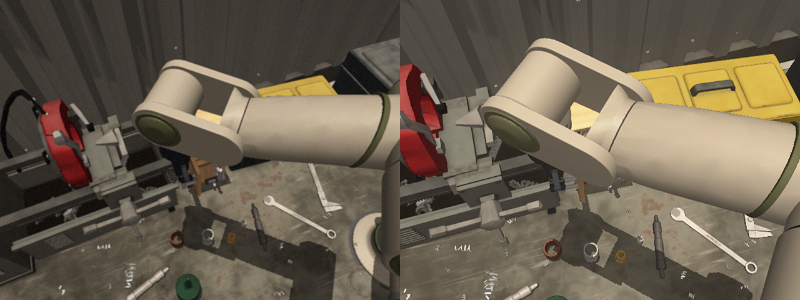

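Request:
drive_tool --targets '[[[0, 0, 0.05, 0, 0, 0, -0.8], [0, 0, 0, 0, 0, 0, -0.6], [0, 0, 0, 0, 0, 0, -0.3], [0, 0, 0, 0, 0, 0, 0], [0, 0, 0, 0, 0, 0, 0]]]'

```text
time_s: 6.8
position: [0.4664, 0.4212, 0.2343]
tool_rot: [[-0.0, 0.326, 0.945], [-0.0, 0.945, -0.326], [-1.0, -0.001, -0.0]]
ft_force: [0.5, 0.4, 0.4]
grip_width: 0.0425
```

Request:
drive_tool --targets '[[[-0.2, 0, 0, 0, 0, 0, 0], [-0.5, 0, 0, 0, 0, 0, 0], [-0.6, 0, 0, 0, 0, 0, 0], [-0.6, 0, 0, 0, 0, 0, 0], [-0.6, 0, 0, 0, 0, 0, 0]]]'

```text
time_s: 7.3
position: [0.4661, 0.4211, 0.3617]
tool_rot: [[0.001, 0.326, 0.945], [0.0, 0.945, -0.326], [-1.0, 0.001, 0.001]]
ft_force: [-0.1, 0.3, -0.1]
grip_width: 0.0426
```

```bash
python3 - <<'E'
from h import *
goto([.3,.2,.37],-19.2)
E
```

```text
t 7.3 p [0.4661 0.4211 0.3617] F [-0.1  0.3 -0.1] w 0.0426 yaw -19.0
turn [ 0.003  0.001 -0.001] shift units [-0.17  -5.264 -1.7  ]
```

Request:
drive_tool --targets '[[[0, 0, -0.8, 0, 0, 0, 0], [0, 0, -0.9, 0, 0, 0, 0], [0, 0, -0.9, 0, 0, 0, 0], [0, 0, -0.9, 0, 0, 0, 0], [0, 0, -0.9, 0, 0, 0, 0]]]'

```text
time_s: 7.8
position: [0.2567, 0.4932, 0.3605]
tool_rot: [[0.001, 0.326, 0.945], [0.001, 0.945, -0.326], [-1.0, 0.001, 0.0]]
ft_force: [0.6, 0.7, 1.0]
grip_width: 0.0425
```

Request:
drive_tool --targets '[[[0, 0, 0, 0, 0, 0, 0], [0, 0, 0, 0, 0, 0, 0]]]'

```text
time_s: 8.0
position: [0.2578, 0.4932, 0.3605]
tool_rot: [[0.001, 0.324, 0.946], [0.001, 0.946, -0.324], [-1.0, 0.001, 0.001]]
ft_force: [1.1, -0.4, -0.1]
grip_width: 0.0432
```

```bash
python3 - <<'E'
from h import *
from rig import *
goto([.3,.2,.37],-19.2)
for n in('top','scene'):
    d=get_image(n);cv2.imwrite(f'pics/{n}8.png',d['image'][:,:,::-1])
a=cv2.imread('pics/scene8.png')[150:310,220:390];b=cv2.imread('pics/top8.png')[120:330,210:410]
cv2.imwrite('pics/z12.png',np.hstack([cv2.resize(a,None,fx=2.3,fy=2.3,interpolation=2)[:368],cv2.resize(b,None,fx=2,fy=2,interpolation=2)[:368]]))
E
```

```text
t 8.0 p [0.2578 0.4932 0.3605] F [ 1.1 -0.4 -0.1] w 0.0432 yaw -18.9
turn [ 0.005  0.001 -0.001] shift units [-0.195 -5.273  2.701]
```

View pics/z12.png

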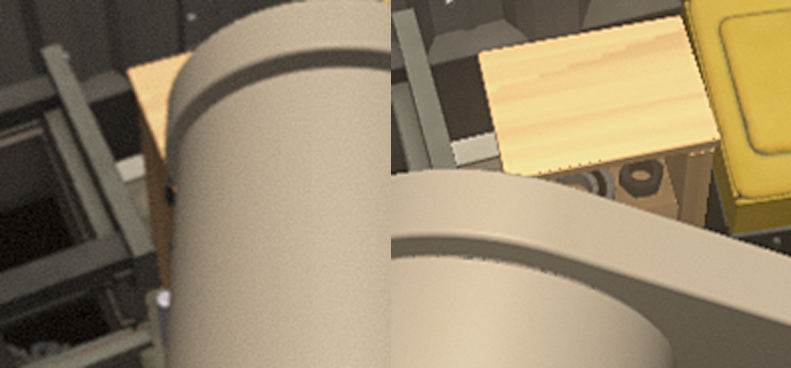

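Request:
drive_tool --targets '[[[0, -0.8, 0.27, 0, 0, 0, 0], [0, -0.8, 0.27, 0, 0, 0, 0], [0, -0.8, 0.27, 0, 0, 0, 0], [0, -0.8, 0.27, 0, 0, 0, 0], [0, -0.8, 0.27, 0, 0, 0, 0]]]'

```text
time_s: 8.6
position: [0.2576, 0.2799, 0.3595]
tool_rot: [[0.0, 0.328, 0.945], [-0.0, 0.945, -0.328], [-1.0, -0.0, 0.0]]
ft_force: [1.7, -0.3, -0.1]
grip_width: 0.0426
```

Request:
drive_tool --targets '[[[0, -0.8, 0.27, 0, 0, 0, 0], [0, -0.8, 0.27, 0, 0, 0, 0], [0, -0.8, 0.27, 0, 0, 0, 0], [0, -0.8, 0.27, 0, 0, 0, 0], [0, 0, 0, 0, 0, 0, 0]]]'

```text
time_s: 9.1
position: [0.257, 0.1084, 0.3598]
tool_rot: [[0.001, 0.338, 0.941], [-0.001, 0.941, -0.338], [-1.0, -0.001, 0.001]]
ft_force: [-0.1, 0.3, -0.5]
grip_width: 0.0424
```

```bash
python3 - <<'E'
from h import *
from rig import *
goto([.3,.2,.37],-19.2)
for n in('top','scene'):
    d=get_image(n);cv2.imwrite(f'pics/{n}9.png',d['image'][:,:,::-1])
a=cv2.imread('pics/scene9.png')[150:310,220:390];b=cv2.imread('pics/top9.png')[120:330,210:410]
cv2.imwrite('pics/z13.png',cv2.resize(a,None,fx=3.5,fy=3.5,interpolation=2))
cv2.imwrite('pics/z14.png',cv2.resize(b,None,fx=2.8,fy=2.8,interpolation=2))
E
```

```text
t 9.1 p [0.257  0.1084 0.3598] F [-0.1  0.3 -0.5] w 0.0424 yaw -19.7
turn [-0.009  0.001  0.001] shift units [-0.206  2.014  0.191]
```

View pics/z13.png

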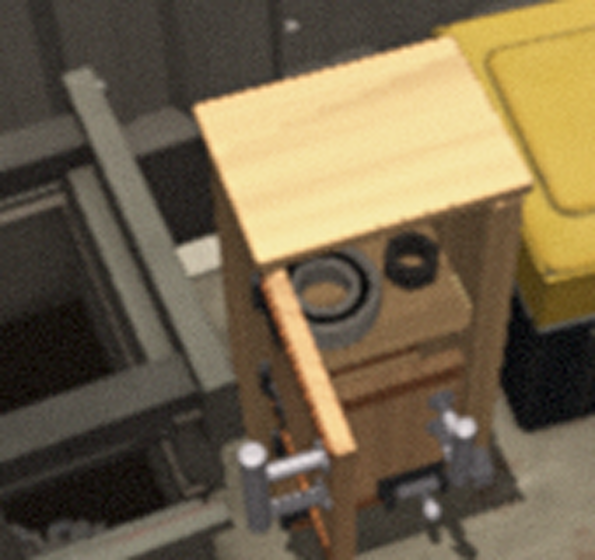

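View pics/z14.png

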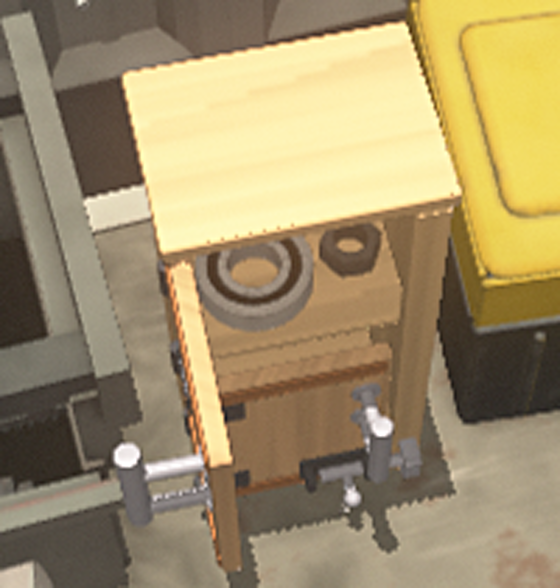

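The top leaf stands out from the front and is clear of the threader. The bearing is exposed, the bottom leaf is shut and its bolt is still shot. I'll measure the angle.

```bash
python3 - <<'E'
from h import *
T=lambda x,y:(x/2.8+210,y/2.8+120)
S=lambda x,y:(x/3.5+220,y/3.5+150)
for n,a,b in(('top',T(170,264),T(207,468)),('top',T(192,262),T(233,465)),('scene',S(265,285),S(330,455)),('scene',S(286,270),S(355,450))):
    A=unproj(n,a,.278);B=unproj(n,b,.278);d=A-B;w=np.degrees(np.arctan2(d[1],d[0]));print(n,A,B,np.linalg.norm(d),w,'open',70.9-w)
print(unproj('top',T(127,457),.275),unproj('scene',S(252,457),.275))
E
```

```text
top [0.5330862  0.35601048 0.278     ] [0.43850559 0.39151565 0.278     ] 0.1010252912175968 -20.575925626085407 open 91.47592562608541
top [0.52887508 0.34715423 0.278     ] [0.43402971 0.38160113 0.278     ] 0.10090705015922485 -19.960519086941595 open 90.8605190869416
scene [0.52867065 0.36041771 0.278     ] [0.44003431 0.39233042 0.278     ] 0.09420627543840028 -19.80095410985467 open 90.70095410985468
scene [0.52934994 0.34770813 0.278     ] [0.43523296 0.38241072 0.278     ] 0.10031089860266655 -20.239821076646606 open 91.13982107664661
[0.4616718  0.41706663 0.275     ] [0.46161617 0.41822173 0.275     ]
```

All four edges give about 91° open, so I'm handing the job in.

```bash
python3 -c "
from rig import *
print(close_job())"
```

```text
the job is handed in; nothing more can be done
None
```

The top leaf now stands about 91° open, and I've handed the job in. I took its pull from above, swung it round its hinge arc, let go and backed the arm clear.

- **Leaf angle:** four edge measurements from the two final pictures gave 90.7° to 91.5°. The leaf is clear of the pipe threader, and the bearing on the upper shelf is exposed.
- **Bottom half:** in the same pictures the bottom leaf is shut and its bolt is still shot, with nothing touching them. I judged this by eye; I did not measure the bolt's travel.
- **Forces and time:** the highest wrist force at the end of any move was about 15 N. The robot's clock read 9.1 s before the last pictures, and the gripper was then more than 0.2 m from the cupboard.
- **Disagreements:** while gripping, the fingers read 9.6–10 mm on a 12 mm bar. I took that as a sensor offset, and the leaf followed the gripper all the way. My first hinge estimate was a few millimetres off, so I corrected the arc partway through the swing.

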